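Clamp a reagent bottle in a slide clamp

ROBOT

A 6-joint arm with a two-finger parallel gripper is mounted at the origin on a cart in front of the work surface, level with it; the furniture and walls round the work are solid. World frame = base frame: x ahead of the robot, y to its left, z up, the work surface at z = 0. Lengths are in m, angles in rad, forces in N, time in s.
With the tool pointing down it reaches from about 0.4 to 0.825 m from the base axis. Payload 7 kg.
Tool frame: the origin (TCP) lies at the very end of the fingers, on their centre line; the grasp point (between the pads) lies 19 mm behind it (arm.pinch_z is the z of the grasp point in the tool frame, in m); z points along the fingers, y is the direction in which the jaws open and shut (so a half turn about z gives the same grasp; the last joint's range is limited). The gripper opens to 88 mm and grips with 3 to 60 N. Pads are 19 mm wide; open, the fingers measure 130 mm over their backs; the gripper's body (78 mm by 193 mm) begins 47 mm behind the grasp point.
Start: joints at [-0.96, 0.359, 0.012, 0, -1.224, -0.288], TCP at [0.214, -0.64, 0.191] pointing down, gripper open.
Joint ranges: [-3.07, 3.07], [-1.43, 2.12], [-1.02, 1.25], [-3.03, 1.67], [-3.05, -0], [-3.03, 3.03]. Speed limits (rad/s): [2.39, 2.39, 3.01, 3.14, 3.14, 3.14].

INTERFACE

Orientations are given as [roll, pitch, yaw] about the fixed x, y, z axes, in that order (R = Rz(yaw) Ry(pitch) Rx(roll)).
In Python, from station import arm gives the robot as it stands.
- The arm moves only by the tool drive_tool, never from a script. Its argument "targets" is a list of rows, each a list of 6 numbers: the shift along the world's x, y, z in units of 0.04 m (1.0 is 0.04 m), then the turn, a rotation vector about the world's x, y, z in units of 6 degrees (1.0 is 6 degrees). In form: [[x, y, z, wx, wy, wz], ...]. A call has 1 to 5 rows; each row shifts and turns the commanded pose from where the row before left it; what a row does not reach is not made up. A row lasts 1/8 s, in which the tool goes at most 62.5 mm and 10.7 degrees, less where a joint would pass 70% of its speed; a pose out of reach is approached as far as the arm can. A call with a number of a shift or a turn outside -1 to 1 is refused whole. A call with a gripper value outside its range is refused whole. "claw" is the opening, from 0 (shut) to 1 (fully open), set as the call begins (left out, the last holds). The fingers move at their own pace and stop on an object; "newtons" is the grip in N (left out, the last holds). Time passes only in rows, so rows that do not move let the fingers close. It gives the time, the measured TCP pose, the force and the opening at its end, in the units of the state.
- arm.get_state(): the state, without advancing time (a new reading comes with each control period).
- arm.grab_frame(name): name is "side" or "top" or "wrist"; returns (picture, depth): 420x560x3 uint8, red, green, blue; 420x560 float32, m along the optical axis (not along the pixel's ray), 0 where there is no reading.
- arm.get_calibration(name): a dict with "mtx" (3x3 intrinsics, pixels), "origin" and "rotation" of the camera in the world. Camera axes: x right, y up, looking along -z (the intrinsics and any distortion apply to the point x, -y, -z); pixel columns grow to the right and rows downward; lengths in m; the calibration is good to about 2 mm. A picture is of the moment at which its call begins: read the wrist's pose just before it. get_calibration takes no time and is no camera call; for the wrist camera it gives the pose at the moment of the call.
- arm.job_done(): hands the job in, once; it reports no verdict.
Trained networks look in the newest picture that a camera, given by its name, has taken for a name from the list of things; names that differ only in an ending like _2 or _b are one class to them, and where a whole thing is asked for, a point or a joint stands for the part that bears it (a point fixed in the world has none). Each returns a list of dicts, best first, with "score" (0 to 1); they miss things now and then, are a little off and sometimes report something else, mostly with a low value. They report only what shows in the picture. A call takes as long as a camera call. They do not tell look-alikes from the thing itself.
- arm.search_frame(target, camera): "point" ([x, y, z] in m, in the coordinates of the camera as it stood for that picture, good to about 4 mm: the middle of the surface that is visible of it).
- arm.cut_out(target, camera): "pixels" (420x560 bool, what is visible of it).
- arm.landmark_of(target, camera): "point" ([x, y, z] in m, in the coordinates of the camera as it stood for that picture, good to about 4 mm: a listed point, or the origin of a listed thing).
The state is a dict: "t": time; "q": joint angles; "qd": joint speeds; "joint_efforts": joint torques, N m; "eef_pos": TCP position; "ee_rot": TCP orientation; "force": force on the tool from outside, world axes, zero at the start; "moment": the same for the moment, N m; "width": finger opening in m.
Only numpy, scipy, OpenCV 4.12 (cv2) and the standard library are available. Lean on these libraries where they do the work, as an engineer would, in place of code of your own. Each camera call takes 0.05 s, during which the arm holds its last target. There are 200 camera calls.

TASK

Stand the smaller of the two reagent bottles upright on the bed of the slide clamp, between its two jaws. Then turn the clamp's knob clockwise, going along with it as it travels with the jaw, until the bottle is held firmly at about 10 newtons; never squeeze it with more than 20 newtons, and do not push the jaw itself by hand. Let go, and leave the other things on the bench where they are.

Things in the scene. Friction and masses are not known exactly. Their poses are not given: they have to be found in the camera images.
- bottle_mid (a point): centre, half-way up, of the smaller reagent bottle: barrel 38 mm in diameter, 70 mm tall with its screw cap, 0.13 to 0.25 kg, standing upright on the worktop. The other bottle near it is larger (46 mm diameter, 85 mm tall) and is to be left alone
- small_bottle: the same smaller bottle; origin at the centre of its underside, z up along the bottle. On the clamp bed the jaw slides it along to the pad with under 2 N
- clamp: the slide clamp, fixed to the bench; origin on the worktop under the nest. y runs along its slide, from the travelling jaw (at -y) to the set pad (at +y), z up. Its bed is 74 mm wide in x and reaches from y = -171 to +91 mm. Jaw and pad are at most 36 mm wide in x and 62 mm tall, so fingers fit past them on the bottle's +x and -x sides
- nest (a point): where the bottle shall stand: on the top surface of the clamp bed, 16 mm above the worktop, midway between the open jaws; axes as the clamp's. A bottle standing here has 8 to 16 mm to spare towards each jaw. The pad (at +y) is sprung: once the bottle is pressed on it, it yields 1 mm per 4 N, up to 7 mm. Its rest position is set anew each time within 8 mm and is not measured
- jaw: the travelling jaw with its housing (58 x 66 mm, top 57 mm above the worktop, with a collar to 61 mm), which carries the knob; a rubber V face looks to +y. Its origin starts at the clamp's, up to 4 mm off along y, and travels with it. Friction holds the slide where left, against 19 N; so with the hand still, the knob's moment differs from that in motion: judge the squeeze by its rise over that of free turning, read the same way
- knob_grip (a point): on the axis of the upright hexagonal knob, at the height to grip, 82 mm above the worktop, at the start about 100 mm to -y of the nest. The knob is 36 mm across flats, flats 21 mm wide, and stands from 64 to 98 mm above the worktop. This point's y axis is normal to one pair of flats (the others 60 degrees on); it turns and travels with the knob
- knob (a joint): knob angle, 0 at the start, growing clockwise seen from above, at most 3.4. Each radian carries knob and jaw 12 mm along the clamp's +y. Turning it free takes about 0.24 N m; each newton of squeeze adds 0.012 N m. A push of the hand on the knob along the slide adds to the squeeze newton for newton. The squeeze begins after about 1.2 to 2.8 rad and has to be felt
Mind the look-alikes: they are no part of the job. Leave any purple look-alike of the small_bottle alone.

How it is judged:
By the outcome, as a careful person would: the job done as asked, in the order asked, and still so for the second after the job is handed in, with the robot touching nothing.
It also fails if it takes over 72 s, if anything falls off the work surface, if the arm or the gripper's body presses on something with over 40 N, if the wrist force passes 120 N, or if a joint passes its speed limit or range.

## Working session

There is one attempt and no reset: what is moved stays moved. The work goes in short steps, Python scripts to look and compute and a tool call to move; the robot and the scene stay as the last step left them, time stands still between calls to the robot, and variables do not carry over. Pictures are saved under pics/ and viewed, about 8 in all and at most 12, crops included, and the job is handed in when it is done.

Besides the shell and the picture viewer there is one more tool, called after "Request:" in YAML: its name, and indented under it one key for each argument. drive_tool: Moves the arm, as the interface text tells. Shifts and turns lie within -1 to 1; 1 stands for 0.04 m of shift or 6 degrees of turn. Its arguments: {"type":"object","properties":{"targets":{"type":"array"},"claw":{"type":"number"},"newtons":{"type":"number"}},"required":["targets"]}

```bash
mkdir -p pics; ls
cat > h.py <<'E'
import numpy as np, cv2
from station import arm
def snap(c,name=None):
    im,d=arm.grab_frame(c); 
    if name: cv2.imwrite(f'pics/{name}.png',im[...,::-1])
    return im,d,arm.get_calibration(c)
def w(p,k): return np.array(k["rotation"])@np.array(p)+np.array(k["origin"])
def cloud(d,k):
    M=np.array(k["mtx"]);v,u=np.mgrid[:d.shape[0],:d.shape[1]]
    P=np.stack([(u-M[0,2])/M[0,0]*d,-(v-M[1,2])/M[1,1]*d,-d],-1)
    return P@np.array(k["rotation"]).T+np.array(k["origin"])
def px(p,k):
    c=np.array(k["rotation"]).T@(np.array(p)-np.array(k["origin"]));M=np.array(k["mtx"])
    return [round(float(x)) for x in (M[0,0]*c[0]/-c[2]+M[0,2], M[1,1]*-c[1]/-c[2]+M[1,2])]
E
python3 - <<'E'
from h import *
ims=[]
for c in ["top","side"]:
    im,d,k=snap(c); ims.append(im)
    print(c,{a:np.round(np.array(b),3).tolist() for a,b in k.items()}, (d>0).mean())
    for t in ["bottle_mid","small_bottle","clamp","nest","jaw","knob_grip"]:
        try:
            for r in arm.landmark_of(t,c)[:4]:
                p=w(r["point"],k); print(t,round(r["score"],2),p.round(3),px(p,k))
        except Exception as e: print(t,e)
cv2.imwrite('pics/a.png',np.hstack(ims)[...,::-1][:, :, :] if 0 else cv2.resize(np.hstack(ims),(800,300))[...,::-1])
for n,i in zip("ts",ims): cv2.imwrite(f'pics/{n}0.png',i[...,::-1])
s=arm.get_state();print(s)
E
```

```text
pics
top {'mtx': [[504.802, 0.0, 276.734], [0.0, 504.802, 212.631], [0.0, 0.0, 1.0]], 'origin': [0.362, 0.081, 0.969], 'rotation': [0.162, -0.001, -1.556]} 0.9960714285714286
bottle_mid invalid index to scalar variable.
small_bottle invalid index to scalar variable.
clamp invalid index to scalar variable.
nest invalid index to scalar variable.
knob_grip invalid index to scalar variable.
side {'mtx': [[395.151, 0.0, 268.925], [0.0, 395.151, 204.625], [0.0, 0.0, 1.0]], 'origin': [0.209, 0.657, 0.608], 'rotation': [0.897, -0.021, -2.653]} 0.9958460884353741
bottle_mid invalid index to scalar variable.
small_bottle invalid index to scalar variable.
clamp invalid index to scalar variable.
nest invalid index to scalar variable.
jaw invalid index to scalar variable.
knob_grip invalid index to scalar variable.
{'t': 0.7, 'q': array([-9.59909827e-01,  3.58546255e-01,  1.19124668e-02, -3.60519346e-05,
       -1.22409793e+00, -2.88088618e-01]), 'qd': array([ 2.14936477e-04, -4.83400818e-04,  2.80297830e-03, -1.54408284e-03,
        4.44838113e-05,  2.42391543e-03]), 'joint_efforts': array([ 1.29047410e-03, -5.82162523e+01,  2.93244785e+01,  7.00106576e+00,
        1.24344425e-02, -2.95659390e-05]), 'eef_pos': array([ 0.21410726, -0.64012152,  0.19109496]), 'ee_rot': array([-3.14154034e+00,  5.08669469e-05, -2.81880702e+00]), 'force': array([-0.53672011,  0.19712034, -0.55287696]), 'moment': array([-0.01075949, -0.02694978,  0.04271333]), 'width': 0.08767166278128946}
```

View pics/t0.png

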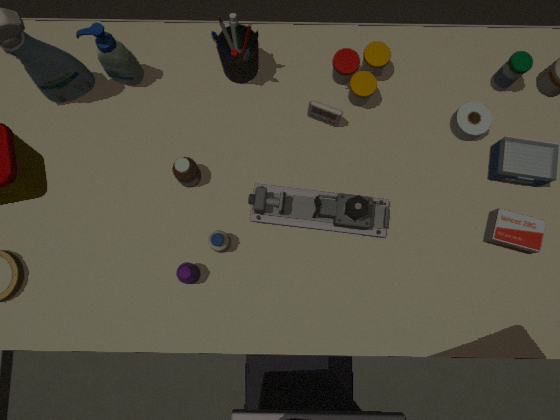

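View pics/s0.png

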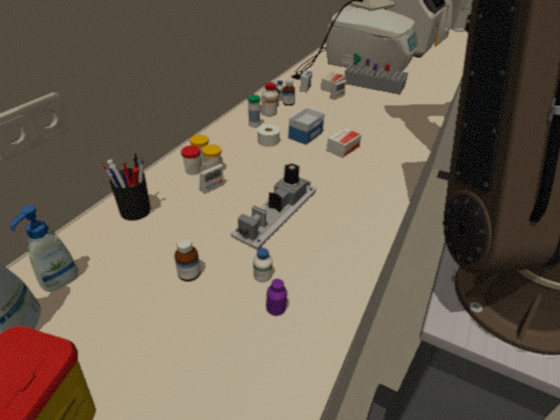

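The top view shows three candidate bottles:
- Brown, white cap, at (186,171): the larger bottle.
- White/clear, blue cap, at (219,240).
- Purple at (188,272): the look-alike to leave alone.

The blue-capped one fits the small bottle. The clamp spans (250–388, 185–235), with the pad on the left (+y) and the knob at (357,207).

```bash
sed -i 's/arm.get_calibration(c)$/cal(c)/; 2a from scipy.spatial.transform import Rotation as R\ndef cal(c):\n    k=dict(arm.get_calibration(c)); k["rotation"]=R.from_euler("xyz",k["rotation"]).as_matrix() if np.size(k["rotation"])==3 else np.array(k["rotation"]); return k' h.py
python3 - <<'E'
from h import *
for c in ["top","side"]:
    im,d,k=snap(c)
    for t in ["bottle_mid","small_bottle","clamp","nest","jaw","knob_grip"]:
        for r in arm.landmark_of(t,c)[:4]:
            p=w(r["point"],k); print(c,t,round(r["score"],2),p.round(3),px(p,k))
    P=cloud(d,k); 
    if c=="top":
        a=cv2.resize(im[130:300,150:400],None,fx=3,fy=3,interpolation=cv2.INTER_CUBIC); a=cv2.convertScaleAbs(a,alpha=1.6);cv2.imwrite('pics/c1.png',a[...,::-1])
        print("table z",np.median(P[300:330,250:450,2]))
        for n,(u,v,r,zlo) in dict(brown=(186,171,22,.02),blue=(219,240,16,.02),purple=(188,272,16,.02),knob=(357,207,14,.085),clampall=(320,210,80,.01)).items():
            Q=P[v-r:v+r,u-r:u+r].reshape(-1,3);Q=Q[Q[:,2]>zlo]
            print(n,len(Q),Q.min(0).round(3),Q.max(0).round(3),Q[Q[:,2]>Q[:,2].max()-.006].mean(0).round(4))
            if n in("clampall","knob"):
                # fit rects
                rc=cv2.minAreaRect((Q[:,:2]*1000).astype(np.float32));print(n,rc)
E
```

```text
top bottle_mid 0.93 [0.461 0.188 0.033] [220, 241]
top bottle_mid 0.57 [0.399 0.246 0.034] [187, 273]
top small_bottle 0.97 [ 0.459  0.185 -0.005] [223, 243]
top small_bottle 0.66 [ 0.401  0.247 -0.   ] [189, 273]
top small_bottle 0.63 [ 0.516 -0.058  0.083] [355, 209]
top clamp 0.61 [ 0.531  0.04  -0.   ] [298, 207]
top nest 0.77 [0.526 0.039 0.02 ] [299, 208]
top knob_grip 0.89 [ 0.516 -0.058  0.08 ] [355, 209]
table z 0.00038098574610606617
brown 604 [0.362 0.081 0.021] [0.613 0.278 0.969] [0.3621 0.0813 0.9689]
blue 375 [0.362 0.081 0.022] [0.477 0.207 0.969] [0.3621 0.0813 0.9689]
purple 382 [0.362 0.081 0.023] [0.419 0.264 0.969] [0.3621 0.0813 0.9689]
knob 396 [ 0.498 -0.078  0.085] [ 0.538 -0.04   0.104] [ 0.5189 -0.0583  0.0999]
knob ((518.1302490234375, -58.453826904296875), (36.223045349121094, 40.19761657714844), 82.03557586669922)
clampall 5337 [ 0.362 -0.132  0.01 ] [0.576 0.136 0.969] [0.3621 0.0813 0.9689]
clampall ((459.0142517089844, 10.277969360351562), (266.96636962890625, 207.98968505859375), 83.80253601074219)
side bottle_mid 0.97 [0.403 0.25  0.04 ] [274, 296]
side bottle_mid 0.83 [0.461 0.191 0.033] [261, 266]
side bottle_mid 0.21 [0.529 0.038 0.004] [267, 221]
side small_bottle 0.96 [ 0.398  0.242 -0.001] [277, 308]
side small_bottle 0.84 [ 0.462  0.189 -0.002] [261, 276]
side small_bottle 0.43 [ 0.531  0.04  -0.004] [266, 224]
side clamp 0.79 [ 0.528  0.045 -0.002] [266, 224]
side jaw 0.69 [0.527 0.037 0.003] [268, 221]
side knob_grip 0.67 [ 0.519 -0.058  0.084] [290, 173]
```

View pics/c1.png

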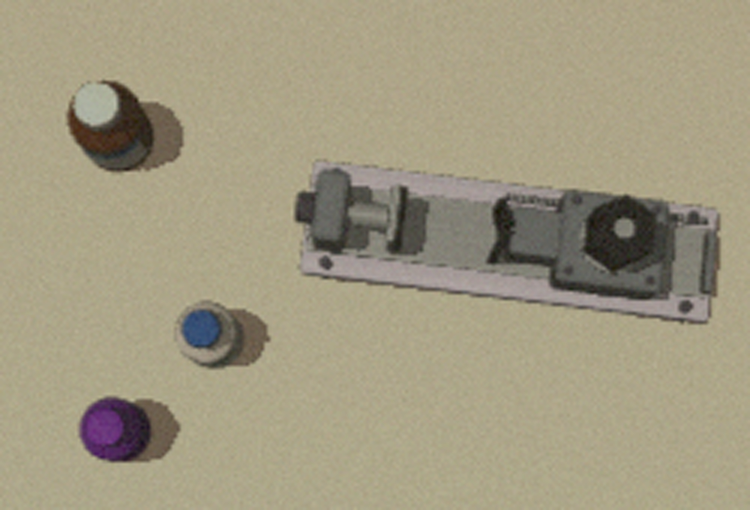

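Request:
drive_tool:
  targets:
    - [0.8,1,0,0,0,0.5]
    - [0.8,1,0,0,0,0.5]
    - [0.8,1,0,0,0,0.5]
    - [0.8,1,0,0,0,0.5]
    - [0.8,1,0,0,0,0.5]
  claw: 1

```text
t: 2.02
eef_pos: [0.375, -0.4388, 0.1913]
ee_rot: [-3.141, 0.0, -2.555]
force: [0.8, -0.3, 0.6]
width: 0.0879
```

Request:
drive_tool:
  targets:
    - [0.5,1,0,0,0,0.5]
    - [0.5,1,0,0,0,0.5]
    - [0.5,1,0,0,0,0.5]
    - [0.5,1,0,0,0,0.5]
    - [0.5,1,0,0,0,0.5]

```text
t: 2.65
eef_pos: [0.4747, -0.2388, 0.1914]
ee_rot: [-3.141, 0.0, -2.293]
force: [0.4, -0.5, 0.7]
width: 0.0876
```

Request:
drive_tool:
  targets:
    - [0,1,0,0,0,0]
    - [0,1,0,0,0,0]
    - [0,1,0,0,0,0]
    - [0,1,0,0,0,0]
    - [0,1,0,0,0,0]

```text
t: 3.28
eef_pos: [0.474, -0.0388, 0.1914]
ee_rot: [-3.141, 0.001, -2.295]
force: [1.0, 0.7, -0.3]
width: 0.0876
```

Request:
drive_tool:
  targets:
    - [0,1,0,0,0,0]
    - [0,1,0,0,0,0]
    - [0,1,0,0,0,0]
    - [0,0,0,0,0,0]

```text
t: 3.78
eef_pos: [0.4742, 0.082, 0.1912]
ee_rot: [-3.141, 0.001, -2.292]
force: [0.0, -0.7, 0.5]
width: 0.0878
```

Run:
```python
from h import *
print(arm.get_state()['eef_pos'],arm.get_state()['ee_rot'])
im,d,k=snap("wrist","w1")
for t in ["bottle_mid","small_bottle","clamp","nest","jaw","knob_grip"]:
    for r in arm.landmark_of(t,"wrist")[:4]:
        p=w(r["point"],k); print("wrist",t,round(r["score"],2),p.round(3),px(p,k))
im,d,k=snap("top")
P=cloud(d,k)[150:250,230:410].reshape(-1,3)
P=P[(P[:,0]>.45)]
for lo,hi in((.009,.08),(.009,.022),(.05,.059)):
    Q=P[(P[:,2]>lo)&(P[:,2]<hi)];print(lo,hi,len(Q),cv2.minAreaRect((Q[:,:2]*1000).astype(np.float32)))
# hex orientation
Q=cloud(d,k).reshape(-1,3);Q=Q[(Q[:,2]>.09)&(Q[:,2]<.108)&(np.hypot(Q[:,0]-.518,Q[:,1]+.058)<.03)]
print("knob",len(Q),cv2.minEnclosingCircle((Q[:,:2]*1000).astype(np.float32)),Q.mean(0))
```

```text
[0.47423665 0.08201272 0.19123214] [-3.14147114e+00  6.28713694e-04 -2.29213743e+00]
wrist bottle_mid 0.88 [0.458 0.187 0.042] [352, 250]
wrist bottle_mid 0.79 [0.401 0.239 0.038] [419, 251]
wrist small_bottle 0.89 [ 0.458  0.189 -0.001] [345, 238]
wrist small_bottle 0.88 [ 0.4    0.247 -0.002] [410, 242]
wrist clamp 0.65 [0.523 0.036 0.001] [221, 181]
wrist nest 0.57 [0.524 0.039 0.017] [220, 186]
wrist knob_grip 0.68 [ 0.516 -0.061  0.082] [135, 111]
0.009 0.08 2247 ((519.4066162109375, -51.00127410888672), (158.51856994628906, 74.39909362792969), 83.93246459960938)
0.009 0.022 1089 ((519.4066162109375, -51.00127410888672), (158.51856994628906, 74.39909362792969), 83.93246459960938)
0.05 0.059 765 ((520.616455078125, -40.8477668762207), (101.83343505859375, 58.599342346191406), 83.72052001953125)
knob 381 ((517.8758544921875, -58.73483657836914), 20.76348876953125) [ 0.51793059 -0.0581363   0.09897525]
```

View pics/w1.png

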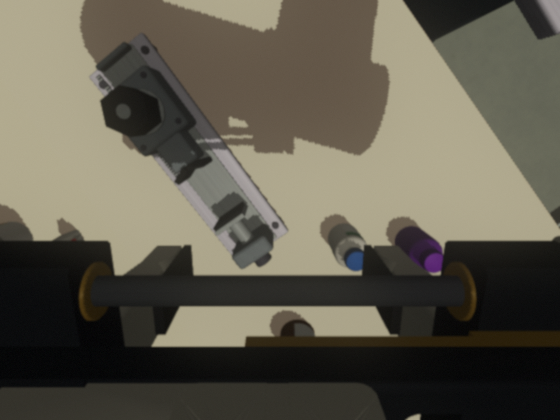

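The wrist view shows the blue-capped bottle at (352,250), purple at (425,250) and the nest near (220,186). Both agree with the other views. I'll refine the cap centre by triangulating it.

Run:
```python
from h import *
rays=[]
for n,c,roi in(("t0","top",(219,240)),("s0","side",(263,258))):
    im=cv2.imread(f"pics/{n}.png");k=cal(c)
    hsv=cv2.cvtColor(im,cv2.COLOR_BGR2HSV);m=cv2.inRange(hsv,(100,110,40),(120,255,255))
    z=np.zeros_like(m);u,v=roi;z[v-22:v+22,u-18:u+18]=m[v-22:v+22,u-18:u+18]
    ys,xs=np.nonzero(z);M=np.array(k["mtx"]);uv=(xs.mean(),ys.mean());print(n,len(xs),uv,xs.min(),xs.max(),ys.min(),ys.max())
    r=k["rotation"]@np.array([(uv[0]-M[0,2])/M[0,0],-(uv[1]-M[1,2])/M[1,1],-1]);rays.append((k["origin"],r/np.linalg.norm(r)))
A=sum(np.eye(3)-np.outer(r,r) for o,r in rays);b=sum((np.eye(3)-np.outer(r,r))@o for o,r in rays)
p=np.linalg.solve(A,b);print("cap",p,[np.linalg.norm((np.eye(3)-np.outer(r,r))@(p-o)) for o,r in rays])
for c in("side","top"):
    im,d,k=snap(c);P=cloud(d,k).reshape(-1,3)
    Q=P[(np.hypot(P[:,0]-.46,P[:,1]-.188)<.035)&(P[:,2]>.008)&(P[:,2]<.1)]
    if len(Q)<20: print(c,"few");continue
    S=Q[(Q[:,2]<.042)]
    from scipy.optimize import least_squares
    if len(S)>20:
        f=least_squares(lambda x:np.hypot(S[:,0]-x[0],S[:,1]-x[1])-.019,[.46,.188],loss="soft_l1",f_scale=.002)
        print(c,"cyl",f.x,len(S),np.abs(f.fun).mean())
    print("zmax",Q[:,2].max(),Q[Q[:,2]>Q[:,2].max()-.006].mean(0))
print(arm.get_state()['t'])
```

```text
t0 96 (np.float64(216.61458333333334), np.float64(239.08333333333334)) 212 222 234 244
s0 81 (np.float64(262.2962962962963), np.float64(252.96296296296296)) 258 267 248 258
cap [0.45939949 0.18931341 0.06704758] [np.float64(0.0001116258033654079), np.float64(0.00011162580336553575)]
side cyl [0.46077649 0.18763495] 214 0.0005784444756890346
zmax 0.0732825606259222 [0.45931419 0.19023795 0.07078704]
top few
4.275
```

Request:
drive_tool:
  targets:
    - [-0.12,0.9,0,0,0,0]
    - [-0.12,0.9,0,0,0,0]
    - [-0.11,0.86,0,0,0,0]
    - [0,0,-0.8,0,0,0]
    - [0,0,-0.6,0,0,0]

```text
t: 4.9
eef_pos: [0.4598, 0.1865, 0.1341]
ee_rot: [3.141, -0.0, -2.295]
force: [0.4, -0.0, -0.6]
width: 0.0878
```

Request:
drive_tool:
  targets:
    - [0,0,-0.6,0,0,0]
    - [0,0,-0.6,0,0,0]
    - [0,0,-0.6,0,0,0]
    - [0,0,-0.6,0,0,0]
    - [0,0,-0.53,0,0,0]

```text
t: 5.52
eef_pos: [0.4602, 0.186, 0.0171]
ee_rot: [-3.142, -0.0, -2.296]
force: [-0.1, 0.7, -0.2]
width: 0.0876
```

Request:
drive_tool:
  targets:
    - [0,0,0,0,0,0]
    - [0,0,0,0,0,0]
    - [0,0,0,0,0,0]
    - [0,0,0,0,0,0]
    - [0,0,0,0,0,0]
  claw: 0.3
  newtons: 15

```text
t: 6.15
eef_pos: [0.4603, 0.1864, 0.0183]
ee_rot: [-3.142, 0.001, -2.295]
force: [0.7, -0.1, -0.1]
width: 0.0431
```

Request:
drive_tool:
  targets:
    - [0,0,0,0,0,0]
    - [0,0,0,0,0,0]
    - [0,0,0,0,0,0]

```text
t: 6.52
eef_pos: [0.4601, 0.1864, 0.018]
ee_rot: [3.141, 0.0, -2.295]
force: [-0.3, 0.3, 2.7]
width: 0.0265
```

Request:
drive_tool:
  targets:
    - [0,0,0.3,0,0,0]
    - [0,0,0.5,0,0,0]
    - [0,0,0.6,0,0,0]
    - [0,0,0.6,0,0,0]
    - [0,0,0.5,0,0,0]

```text
t: 7.15
eef_pos: [0.4604, 0.1864, 0.1197]
ee_rot: [-3.141, 0.001, -2.295]
force: [-0.5, -0.0, 0.7]
width: 0.0264
```

Request:
drive_tool:
  targets:
    - [0,0,0.2,0,0,0]
    - [0,0,0,0,0,0]

```text
t: 7.4
eef_pos: [0.4603, 0.1864, 0.1263]
ee_rot: [-3.142, 0.001, -2.295]
force: [0.3, -0.3, -0.7]
width: 0.0264
```

Run:
```python
from h import *
s=arm.get_state();print(s['t'],s['eef_pos'],s['ee_rot'],s['force'],s['width'])
e=R.from_euler("xyz",s["ee_rot"]).as_matrix();print(e)
im,d,k=snap("side","s2");P=cloud(d,k).reshape(-1,3)
Q=P[(np.hypot(P[:,0]-.46,P[:,1]-.188)<.03)&(P[:,2]>.05)&(P[:,2]<.16)]
hist=np.histogram(Q[:,2],bins=11,range=(.05,.16));print(hist[0])
for r in arm.landmark_of("small_bottle","side")[:3]: print(r["score"],w(r["point"],k))
a=cv2.resize(im[160:330,160:400],None,fx=2.5,fy=2.5);cv2.imwrite("pics/s2c.png",a[...,::-1])
```

```text
7.4 [0.46026125 0.18642886 0.12633145] [-3.14154826e+00  1.17170814e-03 -2.29524991e+00] [ 0.26557513 -0.29696314 -0.68315097] 0.02642218609709583
[[-6.62725894e-01 -7.48861625e-01  8.09763995e-04]
 [-7.48861146e-01  6.62726387e-01  8.48028373e-04]
 [-1.17170787e-03 -4.43904317e-05 -9.99999313e-01]]
[118  47  75   0   0   0   0   0   0   0   0]
0.92 [ 0.46204733  0.18764628 -0.00051319]
0.82 [ 0.3980615   0.2422145  -0.00343422]
```

View pics/s2c.png

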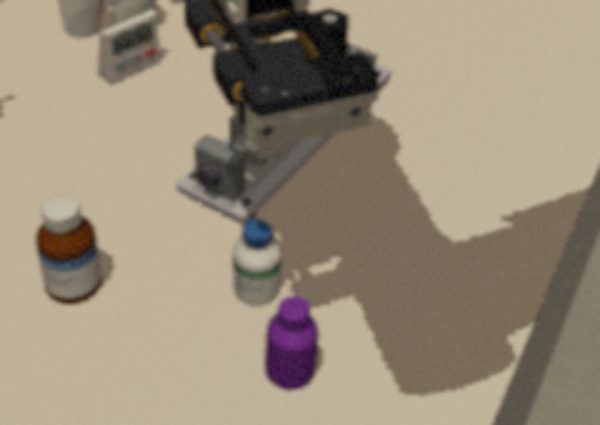

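The crop shows the blue bottle standing at its old place, crop (257,262). The gripper is drawn over the clamp, which disagrees with the measured pose. The picture may be stale, and the width is exactly the commanded 26.4 mm, so I'll re-check.

Run:
```python
from h import *
s=arm.get_state();print(s['t'],s['eef_pos'],s['width'],s['q'])
for c in("side","top","wrist"):
  im,d,k=snap(c,c+"3")
  if c=="wrist":print(k["origin"],k["rotation"].round(2))
  old=cv2.imread("pics/s2.png")[...,::-1]
  if c=="side":print("diff",np.abs(im.astype(int)-old).mean(), px([.46,.186,.126],k),px([.474,.082,.19],k))
  P=cloud(d,k).reshape(-1,3)
  Q=P[(np.hypot(P[:,0]-.46,P[:,1]-.188)<.05)&(P[:,2]>.01)&(P[:,2]<.3)]
  print(c,np.histogram(Q[:,2],bins=15,range=(0,.3))[0])
  for r in arm.landmark_of("small_bottle",c)[:3]: print(r["score"],w(r["point"],k))
s=arm.get_state();print(s['t'],s['eef_pos'],s['width'])
a=[cv2.imread(f"pics/{c}3.png")[100:400,100:500] for c in("side","wrist")]
cv2.imwrite("pics/m3.png",np.hstack(a))
```

```text
7.5 [0.45963742 0.18595719 0.12519732] 0.026241671495278954 [ 7.81394558e-01  1.20112799e-01 -4.68196728e-01 -3.13879879e-04
 -9.83543428e-01 -1.50577738e+00]
diff 2.9395124716553287 [263, 229] [283, 170]
side [ 60 129 205 125   0   0   0   0  81   0   1  66 537 653 432]
0.91 [0.46301586 0.18611121 0.00111024]
0.82 [ 0.40163598  0.24388782 -0.0015021 ]
0.24 [ 0.52985238  0.04221976 -0.00159146]
top [ 17  28 115  21   0   0   0   0   0   0   0  14 388  64   0]
0.65 [ 0.45858777  0.18774821 -0.00188122]
0.64 [ 3.99013606e-01  2.43753721e-01 -3.97298958e-04]
[0.41256759 0.13205449 0.31969545] [[-0.75 -0.64 -0.17]
 [ 0.66 -0.72 -0.2 ]
 [ 0.   -0.26  0.96]]
wrist [   68   163   851   706     0     0     0     0   924  1055   968  2047
 23571 32587     0]
0.91 [ 0.39957264  0.24829932 -0.0025091 ]
0.82 [0.45720919 0.18757487 0.00232097]
7.8 [0.45991763 0.18614234 0.12540491] 0.026130515324972674
```

View pics/m3.png

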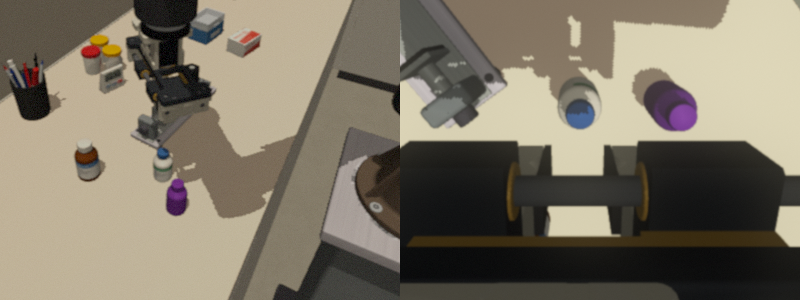

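The bottle stands untouched under the gripper: wrist panel (580,105), side panel (163,165). The fingers closed on nothing. I'll check where the fingertips really are relative to the reported TCP.

Run:
```python
from h import *
s=arm.get_state();E=R.from_euler("xyz",s["ee_rot"]).as_matrix();T=s["eef_pos"];print(s['t'],T)
for c in("wrist","side","top"):
  im,d,k=snap(c)
  P=cloud(d,k);P=P[d>.02].reshape(-1,3);L=(P-T)@E
  # world z filter to drop table & bottles
  ok=(P[:,2]>.085)&(np.abs(L[:,0])<.08)&(np.abs(L[:,1])<.12)&(L[:,2]>-.2);L=L[ok]
  print(c,len(L))
  for z in np.arange(-.2,.04,.01):
    q=L[(L[:,2]>=z)&(L[:,2]<z+.01)]
    if len(q)>3: print(round(z,3),len(q),"x",q[:,0].min().round(3),q[:,0].max().round(3),"y",q[:,1].min().round(3),q[:,1].max().round(3), "gap", q[:,1][q[:,1]<0].max(initial=-9).round(3),q[:,1][q[:,1]>0].min(initial=9).round(3))
```

```text
7.8 [0.45991763 0.18614234 0.12540491]
wrist 85809
-0.16 4553 x 0.024 0.028 y -0.047 0.017 gap -0.0 0.0
-0.15 25893 x 0.017 0.028 y -0.054 0.055 gap -0.0 0.0
-0.14 11227 x 0.022 0.027 y -0.059 0.059 gap -0.0 0.0
-0.13 24835 x -0.004 0.04 y -0.07 0.07 gap -0.0 0.0
-0.12 12244 x -0.02 0.04 y -0.082 0.082 gap -0.0 0.0
-0.11 3931 x -0.028 0.04 y -0.083 0.083 gap -0.016 0.016
-0.1 310 x -0.004 0.013 y -0.018 0.017 gap -0.017 0.016
-0.09 775 x -0.01 0.007 y -0.017 0.017 gap -0.013 0.013
-0.08 215 x -0.009 0.012 y -0.023 0.023 gap -0.013 0.013
-0.07 491 x -0.009 0.012 y -0.026 0.025 gap -0.013 0.013
-0.06 714 x 0.002 0.012 y -0.027 0.027 gap -0.013 0.013
-0.05 569 x -0.003 0.012 y -0.029 0.029 gap -0.013 0.013
-0.04 52 x -0.006 0.01 y -0.017 0.016 gap -0.013 0.013
side 4476
-0.2 150 x -0.04 0.037 y -0.046 0.019 gap -0.001 0.002
-0.19 171 x -0.023 0.021 y -0.003 0.019 gap -0.003 0.002
-0.18 195 x -0.025 0.024 y -0.013 0.019 gap -0.002 0.0
-0.17 201 x -0.025 0.025 y -0.039 0.018 gap -0.002 0.001
-0.16 282 x -0.026 0.026 y -0.051 0.018 gap -0.001 0.0
-0.15 1493 x -0.04 0.038 y -0.096 0.098 gap -0.0 0.0
-0.14 444 x -0.04 0.037 y -0.091 0.098 gap -0.001 0.001
-0.13 716 x -0.04 0.038 y -0.094 0.095 gap -0.001 0.001
-0.12 488 x -0.04 0.039 y -0.089 0.089 gap -0.001 0.001
-0.11 256 x -0.04 0.038 y -0.083 0.089 gap -0.016 0.018
-0.06 8 x -0.011 -0.007 y -0.018 -0.012 gap -0.012 9.0
-0.05 65 x -0.012 0.009 y -0.03 0.03 gap -0.013 0.024
-0.04 6 x -0.01 0.002 y -0.015 0.027 gap -0.014 0.027
top 3309
-0.2 34 x 0.004 0.039 y -0.048 0.014 gap -0.011 0.014
-0.15 2433 x -0.04 0.039 y -0.096 0.097 gap -0.054 0.027
-0.14 85 x -0.02 0.039 y -0.093 0.094 gap -0.055 0.024
-0.13 505 x 0.002 0.039 y -0.088 0.094 gap -0.003 0.005
-0.12 232 x 0.023 0.038 y -0.085 0.089 gap -0.001 0.0
-0.11 20 x 0.035 0.038 y -0.085 0.087 gap -0.019 0.026
```

The cameras show the fingers ending about 37 mm behind the reported TCP, and the body also sits 39 mm further back than the text says. So the reported z is low by nearly 40 mm. I'll pin the number down before going on.

Run:
```python
from h import *
s=arm.get_state();E=R.from_euler("xyz",s["ee_rot"]).as_matrix();T=s["eef_pos"];print(s['t'],T,"pinch",arm.pinch_z,[a for a in dir(arm) if a[0]!='_'])
for c in("wrist","side"):
  for i in range(2):
    im,d,k=snap(c)
    P=cloud(d,k);P=P[d>.02].reshape(-1,3);L=(P-T)@E
    f=L[(P[:,2]>.09)&(np.abs(L[:,0])<.02)&(np.abs(L[:,1])<.04)]
    b=L[(P[:,2]>.09)&(np.abs(L[:,0])<.045)&(np.abs(L[:,1])>.05)&(np.abs(L[:,1])<.1)]
    print(c,"finger end",np.sort(f[:,2])[-12:].round(4),"body end",np.sort(b[:,2])[-20::4].round(4))
```

```text
7.95 [0.4600492  0.1862275  0.12568189] pinch -0.0188 ['Unreachable', 'cut_out', 'get_calibration', 'get_state', 'grab_frame', 'job_done', 'landmark_of', 'pinch_z', 'search_frame']
wrist finger end [-0.0377 -0.0376 -0.0376 -0.0374 -0.0374 -0.0374 -0.0371 -0.0364 -0.0364
 -0.0363 -0.0361 -0.0353] body end [-0.1022 -0.1021 -0.102  -0.102  -0.1018]
wrist finger end [-0.0372 -0.0372 -0.037  -0.0367 -0.0366 -0.0366 -0.0363 -0.0362 -0.0362
 -0.0362 -0.036  -0.0355] body end [-0.1022 -0.1021 -0.1021 -0.102  -0.1019]
side finger end [-0.0402 -0.0401 -0.0401 -0.04   -0.0397 -0.0396 -0.0396 -0.039  -0.039
 -0.0382 -0.0375 -0.0375] body end [-0.1037 -0.1036 -0.1034 -0.1032 -0.1028]
side finger end [-0.0405 -0.0403 -0.0402 -0.0401 -0.0398 -0.0398 -0.0389 -0.0387 -0.0378
 -0.0376 -0.0374 -0.0373] body end [-0.1039 -0.1037 -0.1035 -0.1032 -0.1028]
```

Request:
drive_tool:
  targets:
    - [0,0.04,0,0,0,0]
    - [0,0,0,0,0,0]
    - [0,0,0,0,0,0]
    - [0,0,0,0,0,0]
    - [0,0,0,0,0,0]
  claw: 1

```text
t: 8.78
eef_pos: [0.4601, 0.1878, 0.1259]
ee_rot: [3.142, -0.0, -2.295]
force: [0.2, -0.0, -0.1]
width: 0.0708
```

Request:
drive_tool:
  targets:
    - [0,0,-0.5,0,0,0]
    - [0,0,-0.5,0,0,0]
    - [0,0,-0.5,0,0,0]
    - [0,0,-0.5,0,0,0]
    - [0,0,-0.4,0,0,0]

```text
t: 9.4
eef_pos: [0.46, 0.1878, 0.0291]
ee_rot: [3.142, -0.0, -2.295]
force: [-0.5, -0.7, -0.6]
width: 0.0876
```

Request:
drive_tool:
  targets:
    - [0,0,-0.4,0,0,0]
    - [0,0,-0.3,0,0,0]
    - [0,0,-0.3,0,0,0]
    - [0,0,-0.15,0,0,0]
    - [0,0,0,0,0,0]

```text
t: 10.02
eef_pos: [0.46, 0.1877, -0.0164]
ee_rot: [3.142, -0.001, -2.295]
force: [0.7, 0.6, 0.4]
width: 0.088
```

Request:
drive_tool:
  targets:
    - [0,0,0,0,0,0]
    - [0,0,0,0,0,0]
    - [0,0,0,0,0,0]
    - [0,0,0,0,0,0]
    - [0,0,0,0,0,0]
  claw: 0.2
  newtons: 15

```text
t: 10.65
eef_pos: [0.4601, 0.1879, -0.0161]
ee_rot: [-3.142, 0.0, -2.295]
force: [-0.2, 0.6, 0.5]
width: 0.0428
```

Request:
drive_tool:
  targets:
    - [0,0,0,0,0,0]
    - [0,0,0,0,0,0]
    - [0,0,0,0,0,0]

```text
t: 11.02
eef_pos: [0.4601, 0.1879, -0.0161]
ee_rot: [3.142, 0.0, -2.295]
force: [-1.3, 1.0, 2.4]
width: 0.0369
```

Request:
drive_tool:
  targets:
    - [0,0,0.2,0,0,0]
    - [0,0,0.4,0,0,0]
    - [0,0,0.6,0,0,0]
    - [0,0,0.6,0,0,0]
    - [0,0,0.5,0,0,0]
  newtons: 25

```text
t: 11.65
eef_pos: [0.46, 0.1878, 0.0771]
ee_rot: [-3.142, 0.0, -2.295]
force: [0.4, 0.2, -2.4]
width: 0.0367
```

Request:
drive_tool:
  targets:
    - [0.2,-0.3,0.2,0,0,0.5]
    - [0.3,-0.6,0,0,0,0.9]
    - [0.3,-0.7,0,0,0,0.9]
    - [0.3,-0.7,0,0,0,0.9]
    - [0.3,-0.6,0,0,0,0.9]

```text
t: 12.28
eef_pos: [0.5161, 0.0707, 0.0842]
ee_rot: [3.141, -0.0, -1.863]
force: [0.6, 1.0, -1.7]
width: 0.0369
```

Request:
drive_tool:
  targets:
    - [0.2,-0.5,0,0,0,0.9]
    - [0.1,-0.3,0,0,0,0.9]
    - [0,0,0,0,0,0]
    - [0,0,0,0,0,0]

```text
t: 12.78
eef_pos: [0.5279, 0.04, 0.084]
ee_rot: [3.141, 0.0, -1.679]
force: [-0.3, -0.0, -2.8]
width: 0.0365
```

Run:
```python
from h import *
s=arm.get_state();print(s['t'],s['eef_pos'],s['ee_rot'],s['force'],s['width'],s['q'])
ims=[]
for c in("wrist","side"):
  im,d,k=snap(c);ims.append(im)
  for t in("small_bottle","nest","clamp","jaw","knob_grip"):
    for r in arm.landmark_of(t,c)[:2]:p=w(r["point"],k);print(c,t,round(r["score"],2),p.round(4),px(p,k))
  P=cloud(d,k).reshape(-1,3)
  Q=P[(P[:,2]>.012)&(P[:,2]<.019)&(abs(P[:,0]-.52)<.08)&(P[:,1]<.16)&(P[:,1]>-.16)];print(len(Q),cv2.minAreaRect((Q[:,:2]*1000).astype(np.float32)),np.median(Q[:,2]))
  # bottle points bottom
cv2.imwrite("pics/m4.png",np.hstack([cv2.resize(i[60:360,80:480],None,fx=1,fy=1) for i in ims])[...,::-1])
```

```text
12.775 [0.52786289 0.03999626 0.08395303] [ 3.14146315e+00  6.62144311e-05 -1.67923337e+00] [-0.27075407 -0.0095446  -2.83655574] 0.03647910967500489 [ 4.46270038e-01  2.18846613e-01 -4.52926700e-01 -1.59042317e-04
 -8.99098228e-01 -5.54608098e-01]
wrist small_bottle 0.85 [0.5254 0.0399 0.1021] [281, 249]
wrist nest 0.86 [0.5266 0.0365 0.0144] [278, 205]
wrist clamp 0.95 [0.5242 0.0387 0.0015] [281, 203]
wrist knob_grip 0.75 [ 0.5183 -0.0586  0.0852] [275, 67]
8918 ((522.7050170898438, -17.916961669921875), (189.53070068359375, 74.08987426757812), 84.010498046875) 0.015363879876533038
side small_bottle 0.74 [0.5291 0.039  0.0984] [268, 188]
side small_bottle 0.61 [ 0.4022  0.2414 -0.0026] [275, 307]
side nest 0.8 [0.5278 0.0406 0.0159] [267, 218]
side clamp 0.98 [ 0.5293  0.043  -0.0019] [266, 224]
side jaw 0.58 [0.5271 0.0381 0.0015] [268, 222]
side knob_grip 0.54 [ 0.5176 -0.0585  0.0853] [291, 173]
961 ((525.670166015625, 1.01806640625), (262.02862548828125, 75.57733154296875), 83.70478820800781) 0.016044039253997333
```

View pics/m4.png

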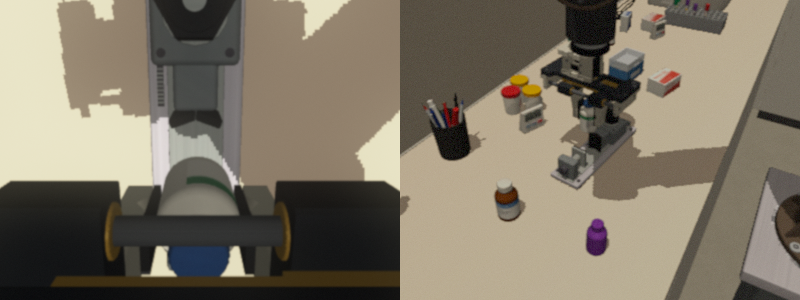

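The bottle is held upright over the bed: wrist panel (197,200), between the jaw and the pad. The measured nest is (0.529, 0.0405) with the clamp yaw about −6.2°. I'll lower it.

Request:
drive_tool:
  targets:
    - [0.025,0.01,-0.5,0,0,0]
    - [0,0,-0.5,0,0,0]
    - [0,0,-0.5,0,0,0]
    - [0,0,-0.4,0,0,0]
    - [0,0,0,0,0,0]

```text
t: 14.0
eef_pos: [0.5282, 0.0398, 0.0068]
ee_rot: [3.139, -0.001, -1.678]
force: [-0.6, -0.3, -2.1]
width: 0.037
```

Request:
drive_tool:
  targets:
    - [0,0,-0.08,0,0,0]
    - [0,0,-0.05,0,0,0]
    - [0,0,-0.03,0,0,0]
    - [0,0,-0.03,0,0,0]
    - [0,0,0,0,0,0]

```text
t: 14.62
eef_pos: [0.5291, 0.0403, 0.0003]
ee_rot: [-3.142, 0.0, -1.677]
force: [-0.6, 0.4, -1.3]
width: 0.0369
```

Request:
drive_tool:
  targets:
    - [0,0,-0.02,0,0,0]
    - [0,0,-0.02,0,0,0]
    - [0,0,0,0,0,0]

```text
t: 15.0
eef_pos: [0.5293, 0.0403, -0.0002]
ee_rot: [-3.141, 0.0, -1.677]
force: [-4.8, 0.5, 10.4]
width: 0.0369
```

Contact felt. Releasing and rising.

Request:
drive_tool:
  targets:
    - [0,0,0,0,0,0]
    - [0,0,0,0,0,0]
    - [0,0,0,0,0,0]
    - [0,0,0,0,0,0]
    - [0,0,0,0,0,0]
  claw: 0.8

```text
t: 15.62
eef_pos: [0.5291, 0.0403, -0.0014]
ee_rot: [3.141, -0.0, -1.677]
force: [-0.6, 0.2, -0.6]
width: 0.0696
```

Request:
drive_tool:
  targets:
    - [0,0,0.3,0,0,0]
    - [0,0,0.6,0,0,0]
    - [0,0,0.8,0,0,0]
    - [0,0,0.8,0,0,0]
    - [0,0,0.4,0,0,0]

```text
t: 16.25
eef_pos: [0.53, 0.0406, 0.1172]
ee_rot: [-3.139, 0.001, -1.677]
force: [-0.1, 0.8, 0.4]
width: 0.0704
```

Run:
```python
from h import *
s=arm.get_state();print(s['t'],s['eef_pos'],s['force'],s['moment'],s['width'],s['q'])
ims=[]
for c in("wrist","side"):
  im,d,k=snap(c);ims.append(im)
  for t in("small_bottle","bottle_mid","knob_grip"):
    for r in arm.landmark_of(t,c)[:2]:p=w(r["point"],k);print(c,t,round(r["score"],2),p.round(4),px(p,k))
  P=cloud(d,k).reshape(-1,3)
  Q=P[(P[:,2]>.088)&(P[:,2]<.106)&(np.hypot(P[:,0]-.518,P[:,1]+.058)<.03)]
  if len(Q)>30:
    T=Q[Q[:,2]>.094];print("knob",len(T),cv2.minEnclosingCircle((T[:,:2]*1000).astype(np.float32)),np.median(T[:,2]))
    # hex orientation: area-based fit
    h=cv2.convexHull((T[:,:2]*1000).astype(np.float32))[:,0]
    c0=h.mean(0);best=[]
    for a in np.arange(0,60,2):
      n=np.stack([np.cos(np.radians(a+60*np.arange(3))),np.sin(np.radians(a+60*np.arange(3)))])
      pr=h@n;best.append((np.sum(pr.max(0)-pr.min(0)),a,((pr.max(0)-pr.min(0))).round(1).tolist()))
    print(sorted(best)[:3])
a=[cv2.resize(ims[0][:300,80:480],(400,300)),cv2.resize(ims[1][130:280,180:380],(400,300))]
cv2.imwrite("pics/m5.png",np.hstack(a)[...,::-1])
```

```text
16.25 [0.53004766 0.04061642 0.1172226 ] [-0.09223208  0.76641135  0.40833276] [ 0.09919128  0.05213252 -0.04367318] 0.0703581103576208 [ 4.45874969e-01  1.84192545e-01 -4.09957923e-01  3.98437388e-04
 -9.73345572e-01 -5.52361911e-01]
wrist small_bottle 0.63 [0.5285 0.0437 0.0168] [280, 203]
wrist bottle_mid 0.8 [0.5276 0.0363 0.057 ] [281, 206]
wrist bottle_mid 0.5 [0.5295 0.0405 0.0186] [279, 200]
wrist knob_grip 0.56 [ 0.5182 -0.0584  0.0848] [280, 74]
knob 3442 ((519.1465454101562, -60.23991012573242), 20.58941078186035) 0.10072539253322957
[(np.float64(108.16185878908674), np.int64(24), [36.1, 36.1, 35.9]), (np.float64(109.51646050164389), np.int64(26), [36.6, 36.7, 36.3]), (np.float64(109.62497618310701), np.int64(22), [36.5, 36.6, 36.5])]
side small_bottle 0.93 [ 0.403   0.2412 -0.0047] [275, 308]
side small_bottle 0.59 [0.5319 0.0433 0.0172] [265, 217]
side bottle_mid 0.93 [0.4028 0.2474 0.0377] [274, 296]
side bottle_mid 0.7 [0.5307 0.0414 0.0525] [266, 205]
side knob_grip 0.54 [ 0.5201 -0.058   0.0873] [290, 172]
knob 66 ((513.8653564453125, -58.788604736328125), 19.445655822753906) 0.10020920520123594
[(np.float64(83.30625597088422), np.int64(24), [16.2, 37.3, 29.8]), (np.float64(83.39630079553167), np.int64(22), [15.8, 37.1, 30.5]), (np.float64(83.69712084195243), np.int64(26), [16.8, 37.5, 29.4])]
```

View pics/m5.png

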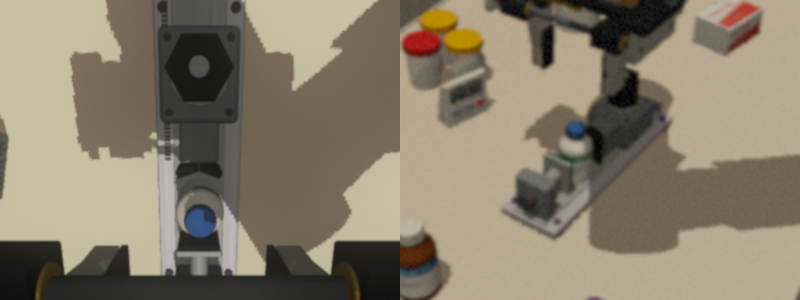

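The bottle stands on the bed between jaw and pad: wrist panel (198,213). The knob flats have normals at 24°, 84° and 144°. I'll grip with the tool y axis at 84° so the last joint has room for the full clockwise turn.

Request:
drive_tool:
  targets:
    - [-0.06,-0.5,0,0,0,1]
    - [-0.06,-0.5,0,0,0,1]
    - [-0.06,-0.5,0,0,0,1]
    - [-0.06,-0.5,0,0,0,1]
    - [-0.05,-0.49,0,0,0,1]
  claw: 0.7

```text
t: 17.27
eef_pos: [0.517, -0.06, 0.1138]
ee_rot: [3.14, 0.0, -1.15]
force: [-0.4, -0.2, 0.3]
width: 0.0614
```

Request:
drive_tool:
  targets:
    - [0,0,0,0,0,1]
    - [0,0,0,0,0,1]
    - [0,0,0,0,0,1]
    - [0,0,0,0,0,1]
    - [0,0,0,0,0,1]

```text
t: 17.9
eef_pos: [0.5171, -0.0594, 0.1138]
ee_rot: [3.14, 0.001, -0.627]
force: [0.5, -1.1, -0.2]
width: 0.0613
```

Request:
drive_tool:
  targets:
    - [0,0,0,0,0,1]
    - [0,0,0,0,0,1]
    - [0,0,0,0,0,1]
    - [0,0,0,0,0,1]
    - [0,0,0,0,0,1]

```text
t: 18.52
eef_pos: [0.5171, -0.0594, 0.1138]
ee_rot: [3.141, 0.002, -0.103]
force: [-0.8, -0.6, -0.7]
width: 0.0615
```

Request:
drive_tool:
  targets:
    - [0,0,-0.3,0,0,0]
    - [0,0,0,0,0,0]

```text
t: 18.77
eef_pos: [0.5163, -0.0595, 0.1009]
ee_rot: [3.141, 0.003, -0.109]
force: [-0.1, -0.4, 0.4]
width: 0.0613
```

Run:
```python
from h import *
s=arm.get_state();print(s['t'],s['eef_pos'],s['ee_rot'],s['force'],s['moment'],s['width'],s['q'])
E=R.from_euler("xyz",s["ee_rot"]).as_matrix();T=s["eef_pos"]
for c in("wrist","top"):
  im,d,k=snap(c)
  for t in("knob_grip","small_bottle"):
    for r in arm.landmark_of(t,c)[:2]:p=w(r["point"],k);print(c,t,round(r["score"],2),p.round(4),((p-T)@E).round(4))
  P=cloud(d,k).reshape(-1,3);L=(P-T)@E
  f=L[(P[:,2]>.105)&(np.abs(L[:,0])<.02)&(np.abs(L[:,1])<.06)&(np.abs(L[:,1])>.02)]
  print("tip",np.sort(f[:,2])[-8:].round(4))
  Q=L[(P[:,2]>.094)&(P[:,2]<.106)&(np.hypot(P[:,0]-.518,P[:,1]+.058)<.03)]
  if len(Q)>30: h=(Q[:,:2]*1000);print("knob in tool",len(Q),h.min(0),h.max(0))
cv2.imwrite("pics/w6.png",im[...,::-1])
```

```text
18.775 [ 0.51627063 -0.05950271  0.10089444] [ 3.14075711e+00  3.04950640e-03 -1.09040431e-01] [-0.10576182 -0.36995535  0.37183573] [-0.07672569  0.14825531  0.01163469] 0.06133843483702609 [ 2.62974138e-01  1.86456124e-01 -4.49828019e-01 -4.09447978e-04
 -9.37656847e-01  1.19902581e+00]
wrist knob_grip 0.74 [ 0.5162 -0.0603  0.0837] [0.     0.0008 0.0172]
wrist small_bottle 0.61 [0.5274 0.0405 0.0189] [ 0.0005 -0.1007  0.0819]
tip [-0.0371 -0.0367 -0.0367 -0.0366 -0.0364 -0.0363 -0.0363 -0.0362]
knob in tool 2817 [-17.73807812 -16.98421899] [23.50100942 19.07618094]
top knob_grip 0.7 [ 0.5168 -0.059   0.0841] [ 0.0005 -0.0006  0.0168]
top small_bottle 0.43 [ 4.004e-01  2.455e-01 -2.000e-04] [-0.1481 -0.2906  0.1013]
tip [-0.1269 -0.1267 -0.1267 -0.1264 -0.1256 -0.1253 -0.125  -0.1245]
knob in tool 69 [-17.93526827 -17.87009763] [ 3.05007651 16.13480669]
```

Request:
drive_tool:
  targets:
    - [0.04,-0.01,-0.4,0,0,0]
    - [0,0,-0.4,0,0,0]
    - [0,0,-0.4,0,0,0]
    - [0,0,-0.35,0,0,0]
    - [0,0,-0.2,0,0,0]

```text
t: 19.7
eef_pos: [0.5186, -0.0598, 0.0314]
ee_rot: [3.141, 0.001, -0.107]
force: [0.6, -0.1, 0.1]
width: 0.0615
```

Request:
drive_tool:
  targets:
    - [0,0,0,0,0,0]
    - [0,0,0,0,0,0]

```text
t: 19.95
eef_pos: [0.5195, -0.0597, 0.033]
ee_rot: [-3.141, -0.001, -0.106]
force: [-0.5, -0.2, -0.6]
width: 0.0609
```

```bash
cat > st.py <<'E'
from h import *
s=arm.get_state();print(round(s['t'],2),s['eef_pos'].round(4),s['ee_rot'].round(3),"F",s['force'].round(2),"M",s['moment'].round(3),s['width'].round(4),"q6",s['q'][5].round(3),"tau",s['joint_efforts'].round(2))
E
python3 st.py
```

```text
Traceback (most recent call last):
  File "st.py", line 2, in <module>
    s=arm.get_state();print(round(s['t'],2),s['eef_pos'].round(4),s['ee_rot'].round(3),"F",s['force'].round(2),"M",s['moment'].round(3),s['width'].round(4),"q6",s['q'][5].round(3),"tau",s['joint_efforts'].round(2))
                                                                                                                                        ^^^^^^^^^^^^^^^^
AttributeError: 'float' object has no attribute 'round'
```

```bash
sed -i "s/s\['width'\].round(4)/round(float(s['width']),4)/" st.py; python3 st.py
```

```text
19.95 [ 0.5195 -0.0597  0.033 ] [-3.141e+00 -1.000e-03 -1.060e-01] F [-0.46 -0.15 -0.58] M [-0.058  0.156  0.013] 0.0609 q6 1.203 tau [-2.000e-02 -4.353e+01  2.163e+01  5.090e+00  9.000e-02 -0.000e+00]
```

Request:
drive_tool:
  targets:
    - [-0.025,0,-0.04,0,0,0]
    - [0,0,0,0,0,0]
    - [0,0,0,0,0,0]
    - [0,0,0,0,0,0]
    - [0,0,0,0,0,0]
  claw: 0.3
  newtons: 40

```text
t: 20.58
eef_pos: [0.5182, -0.0599, 0.0313]
ee_rot: [3.141, -0.0, -0.107]
force: [-0.2, -1.9, 2.3]
width: 0.0355
```

```bash
python3 st.py
```

```text
20.57 [ 0.5182 -0.0599  0.0313] [ 3.141 -0.    -0.107] F [-0.24 -1.92  2.26] M [-0.597  0.29   0.008] 0.0355 q6 1.202 tau [ 8.400e-01 -4.296e+01  2.158e+01  4.580e+00  4.000e-01 -1.000e-02]
```

Request:
drive_tool:
  targets:
    - [0.003,0.031,0,0,0,-1]
    - [0.003,0.031,0,0,0,-1]
    - [0.003,0.031,0,0,0,-1]
    - [0.003,0.031,0,0,0,-1]
    - [0.003,0.031,0,0,0,-1]

```text
t: 21.2
eef_pos: [0.5189, -0.0534, 0.0312]
ee_rot: [-3.141, -0.0, -0.633]
force: [-0.0, -0.8, 2.8]
width: 0.0359
```

```bash
cat >> st.py <<'E'
dr=np.array([.107,.994,0]);print("Fslide",(s['force']@dr).round(2),"Flat",(s['force']@[.994,-.107,0]).round(2),"along",((s['eef_pos']-[.5182,-.0599,0])@dr*1000).round(2),"lat",((s['eef_pos']-[.5182,-.0599,0])@[.994,-.107,0]*1000).round(2),"turned",round(-.107-s['ee_rot'][2],3),"along should",(12*((-.107-s['ee_rot'][2])%(2*np.pi))).round(2))
E
python3 st.py
```

```text
21.2 [ 0.5189 -0.0534  0.0312] [-3.141 -0.    -0.633] F [-0.04 -0.83  2.77] M [-0.121  0.238  0.289] 0.0359 q6 0.664 tau [ -0.2  -43.    21.36   4.73   0.23   1.17]
Fslide -0.83 Flat 0.05 along 6.49 lat -0.01 turned 0.526 along should 6.31
```

Request:
drive_tool:
  targets:
    - [0,0,0,0,0,0]
    - [0,0,0,0,0,0]

```text
t: 21.45
eef_pos: [0.519, -0.0534, 0.0312]
ee_rot: [-3.141, -0.0, -0.628]
force: [-0.4, 1.0, 3.3]
width: 0.0358
```

```bash
python3 st.py
```

```text
21.45 [ 0.519  -0.0534  0.0312] [-3.141 -0.    -0.628] F [-0.4   0.99  3.27] M [ 0.265  0.271 -0.225] 0.0358 q6 0.669 tau [ -0.08 -42.39  20.81   5.12   0.14   0.18]
Fslide 0.94 Flat -0.51 along 6.58 lat 0.06 turned 0.521 along should 6.25
```

Request:
drive_tool:
  targets:
    - [0.003,0.031,0,0,0,-1]
    - [0.003,0.031,0,0,0,-1]
    - [0.003,0.031,0,0,0,-1]
    - [0.003,0.031,0,0,0,-1]

```text
t: 21.95
eef_pos: [0.5196, -0.0483, 0.0313]
ee_rot: [-3.141, -0.0, -1.05]
force: [0.7, 1.3, 2.8]
width: 0.0358
```

```bash
python3 st.py
```

```text
21.95 [ 0.5196 -0.0483  0.0313] [-3.141 -0.    -1.05 ] F [0.74 1.31 2.76] M [0.406 0.121 0.267] 0.0358 q6 0.237 tau [ -0.91 -42.66  20.67   4.85  -0.06   1.15]
Fslide 1.38 Flat 0.59 along 11.66 lat 0.16 turned 0.943 along should 11.32
```

Request:
drive_tool:
  targets:
    - [0.002,0.016,0,0,0,-0.5]
    - [0.002,0.016,0,0,0,-0.5]
    - [0.002,0.016,0,0,0,-0.5]

```text
t: 22.32
eef_pos: [0.5199, -0.0464, 0.0312]
ee_rot: [-3.141, -0.0, -1.205]
force: [-0.2, 1.0, 2.7]
width: 0.0357
```

```bash
python3 st.py
```

```text
22.32 [ 0.5199 -0.0464  0.0312] [-3.141 -0.    -1.205] F [-0.24  1.02  2.68] M [0.266 0.146 0.258] 0.0357 q6 0.078 tau [ -0.72 -42.68  20.69   4.79  -0.06   0.44]
Fslide 0.98 Flat -0.35 along 13.55 lat 0.21 turned 1.098 along should 13.18
```

Request:
drive_tool:
  targets:
    - [0.002,0.016,0,0,0,-0.5]
    - [0.002,0.016,0,0,0,-0.5]

```text
t: 22.58
eef_pos: [0.5201, -0.0452, 0.0313]
ee_rot: [-3.141, -0.0, -1.31]
force: [-0.5, 0.5, 2.1]
width: 0.0357
```

```bash
python3 st.py
```

```text
22.57 [ 0.5201 -0.0452  0.0313] [-3.141 -0.    -1.31 ] F [-0.51  0.48  2.12] M [0.262 0.09  0.263] 0.0357 q6 -0.029 tau [ -0.66 -42.71  20.67   4.76  -0.09   0.44]
Fslide 0.43 Flat -0.56 along 14.84 lat 0.27 turned 1.203 along should 14.44
```

Request:
drive_tool:
  targets:
    - [0.002,0.015,0,0,0,-0.5]
    - [0.002,0.015,0,0,0,-0.5]
    - [0.002,0.015,0,0,0,-0.5]

```text
t: 22.95
eef_pos: [0.5203, -0.0433, 0.0312]
ee_rot: [-3.141, 0.0, -1.467]
force: [0.1, 1.0, 2.5]
width: 0.0356
```

```bash
python3 st.py
```

```text
22.95 [ 0.5203 -0.0433  0.0312] [-3.141  0.    -1.467] F [0.12 0.95 2.5 ] M [0.471 0.048 0.28 ] 0.0356 q6 -0.189 tau [ -0.98 -42.71  20.57   4.89  -0.15   0.43]
Fslide 0.96 Flat 0.01 along 16.73 lat 0.32 turned 1.36 along should 16.32
```

Request:
drive_tool:
  targets:
    - [0.002,0.015,0,0,0,-0.5]
    - [0.002,0.015,0,0,0,-0.5]

```text
t: 23.2
eef_pos: [0.5205, -0.0421, 0.0313]
ee_rot: [-3.141, 0.0, -1.572]
force: [-0.6, 1.6, 3.1]
width: 0.0358
```

```bash
python3 st.py
```

```text
23.2 [ 0.5205 -0.0421  0.0313] [-3.141  0.    -1.572] F [-0.59  1.57  3.06] M [0.618 0.091 0.217] 0.0358 q6 -0.296 tau [ -1.12 -42.72  20.52   4.94  -0.18   0.43]
Fslide 1.5 Flat -0.76 along 17.98 lat 0.38 turned 1.465 along should 17.58
```

Request:
drive_tool:
  targets:
    - [0.002,0.016,0,0,0,-0.5]
    - [0.002,0.016,0,0,0,-0.5]

```text
t: 23.45
eef_pos: [0.5207, -0.0408, 0.0313]
ee_rot: [-3.141, 0.0, -1.676]
force: [-0.2, 0.7, 1.4]
width: 0.0356
```

```bash
python3 st.py
```

```text
23.45 [ 0.5207 -0.0408  0.0313] [-3.141  0.    -1.676] F [-0.21  0.68  1.39] M [0.452 0.019 0.267] 0.0356 q6 -0.404 tau [ -0.93 -42.78  20.53   4.85  -0.21   0.44]
Fslide 0.65 Flat -0.29 along 19.27 lat 0.46 turned 1.569 along should 18.83
```

Request:
drive_tool:
  targets:
    - [0.002,0.016,0,0,0,-0.5]
    - [0.002,0.016,0,0,0,-0.5]

```text
t: 23.7
eef_pos: [0.5209, -0.0395, 0.0313]
ee_rot: [-3.141, 0.0, -1.781]
force: [-0.2, 1.5, 3.0]
width: 0.0357
```

```bash
python3 st.py
```

```text
23.7 [ 0.5209 -0.0395  0.0313] [-3.141  0.    -1.781] F [-0.25  1.47  2.98] M [ 0.346 -0.076  0.297] 0.0357 q6 -0.511 tau [ -0.8  -42.83  20.51   4.78  -0.24   0.44]
Fslide 1.43 Flat -0.4 along 20.52 lat 0.48 turned 1.674 along should 20.09
```

Request:
drive_tool:
  targets:
    - [0.002,0.016,0,0,0,-0.5]
    - [0.002,0.016,0,0,0,-0.5]

```text
t: 23.95
eef_pos: [0.521, -0.0383, 0.0312]
ee_rot: [-3.141, 0.0, -1.886]
force: [0.7, 0.6, 1.9]
width: 0.0355
```

```bash
python3 st.py
```

```text
23.95 [ 0.521  -0.0383  0.0312] [-3.141  0.    -1.886] F [0.71 0.64 1.91] M [ 0.198 -0.171  0.2  ] 0.0355 q6 -0.618 tau [ -0.64 -42.89  20.52   4.71  -0.26   0.44]
Fslide 0.71 Flat 0.64 along 21.74 lat 0.49 turned 1.779 along should 21.35
```

Request:
drive_tool:
  targets:
    - [0.002,0.016,0,0,0,-0.5]
    - [0.002,0.016,0,0,0,-0.5]

```text
t: 24.2
eef_pos: [0.5212, -0.0371, 0.0313]
ee_rot: [-3.141, 0.0, -1.99]
force: [0.7, 0.6, 2.0]
width: 0.0358
```

```bash
python3 st.py
```

```text
24.2 [ 0.5212 -0.0371  0.0313] [-3.141  0.    -1.99 ] F [0.72 0.56 1.99] M [ 0.063 -0.186  0.315] 0.0358 q6 -0.725 tau [ -0.48 -43.    20.54   4.59  -0.3    0.41]
Fslide 0.64 Flat 0.66 along 23.02 lat 0.57 turned 1.883 along should 22.6
```

Request:
drive_tool:
  targets:
    - [0.002,0.015,0,0,0,-0.5]
    - [0.002,0.015,0,0,0,-0.5]

```text
t: 24.45
eef_pos: [0.5214, -0.0359, 0.0312]
ee_rot: [-3.141, 0.001, -2.095]
force: [1.2, 0.7, 1.6]
width: 0.0358
```

```bash
python3 st.py
```

```text
24.45 [ 0.5214 -0.0359  0.0312] [-3.141e+00  1.000e-03 -2.095e+00] F [1.19 0.72 1.57] M [ 0.092 -0.203  0.369] 0.0358 q6 -0.832 tau [ -0.61 -43.07  20.53   4.6   -0.33   0.35]
Fslide 0.85 Flat 1.1 along 24.21 lat 0.61 turned 1.988 along should 23.86
```

Request:
drive_tool:
  targets:
    - [0.002,0.015,0,0,0,-0.5]
    - [0.002,0.015,0,0,0,-0.5]

```text
t: 24.7
eef_pos: [0.5215, -0.0347, 0.0312]
ee_rot: [-3.141, 0.001, -2.2]
force: [1.0, -0.2, 1.3]
width: 0.0358
```

```bash
python3 st.py
```

```text
24.7 [ 0.5215 -0.0347  0.0312] [-3.141e+00  1.000e-03 -2.200e+00] F [ 1.04 -0.16  1.28] M [ 0.145 -0.246  0.365] 0.0358 q6 -0.939 tau [ -0.66 -43.14  20.54   4.55  -0.36   0.29]
Fslide -0.04 Flat 1.05 along 25.42 lat 0.63 turned 2.093 along should 25.11
```

Request:
drive_tool:
  targets:
    - [0,0,0,0,0,0]
    - [0,0,0,0,0,0]

```text
t: 24.95
eef_pos: [0.5215, -0.0347, 0.0312]
ee_rot: [-3.141, 0.001, -2.199]
force: [1.4, 1.1, 1.0]
width: 0.0354
```

```bash
python3 st.py
python3 - <<'E'
from h import *
for i in range(6):
    snap("top"); s=arm.get_state(); print(s['moment'].round(3),s['force'].round(2),s['joint_efforts'][5].round(3),s['ee_rot'][2].round(4),s['q'][5].round(4))
E
```

```text
24.95 [ 0.5215 -0.0347  0.0312] [-3.141e+00  1.000e-03 -2.199e+00] F [1.45 1.13 1.03] M [ 0.405 -0.684  0.196] 0.0354 q6 -0.938 tau [ -0.76 -43.03  19.69   4.69  -0.83  -0.15]
Fslide 1.28 Flat 1.32 along 25.45 lat 0.62 turned 2.092 along should 25.1
[ 0.464 -0.679  0.211] [1.28 0.97 0.86] -0.182 -2.1993 -0.938
[ 0.522 -0.771  0.232] [2.57 1.26 1.13] -0.209 -2.1995 -0.9383
[ 0.505 -0.959  0.192] [3.22 1.8  1.15] -0.218 -2.1999 -0.9386
[ 0.546 -0.995  0.281] [2.62 2.18 1.19] -0.228 -2.2 -0.9387
[ 0.559 -1.012  0.282] [3.25 1.27 0.49] -0.238 -2.2002 -0.9389
[ 0.603 -1.126  0.199] [3.47 2.55 0.34] -0.246 -2.2003 -0.9391
```

In-motion readings at 2.09 rad, from the moment rise and from the steadier last-joint torque, put the squeeze at about 12 N. I'll ease back about 0.03 rad (roughly −1.5 N), then release.

Request:
drive_tool:
  targets:
    - [0,-0.004,0,0,0,0.15]
    - [0,-0.005,0,0,0,0.15]
    - [0,0,0,0,0,0]

```text
t: 25.62
eef_pos: [0.5215, -0.035, 0.0312]
ee_rot: [-3.141, 0.001, -2.169]
force: [3.9, 2.4, 0.9]
width: 0.0359
```

```bash
python3 st.py
```

```text
25.62 [ 0.5215 -0.035   0.0312] [-3.141e+00  1.000e-03 -2.169e+00] F [3.88 2.39 0.91] M [ 1.186 -1.514  0.103] 0.0359 q6 -0.907 tau [ -1.84 -42.72  17.77   4.7   -1.86   0.07]
Fslide 2.79 Flat 3.6 along 25.12 lat 0.57 turned 2.062 along should 24.74
```

Request:
drive_tool:
  targets:
    - [0,0,0,0,0,0]
    - [0,0,0,0,0,0]
    - [0,0,0,0,0,0]
  claw: 0.6

```text
t: 26.0
eef_pos: [0.52, -0.0356, 0.0306]
ee_rot: [3.14, -0.001, -2.17]
force: [-0.5, -0.7, 0.3]
width: 0.052
```

```bash
python3 st.py
```

```text
26.0 [ 0.52   -0.0356  0.0306] [ 3.14e+00 -1.00e-03 -2.17e+00] F [-0.47 -0.68  0.25] M [0.039 0.054 0.014] 0.052 q6 -0.907 tau [ -0.   -43.97  21.54   5.15  -0.07  -0.  ]
Fslide -0.73 Flat -0.39 along 24.35 lat -0.86 turned 2.063 along should 24.75
```

Request:
drive_tool:
  targets:
    - [0,0,0,0,0,0]
    - [0,0,0.3,0,0,0]
    - [0,0,0.6,0,0,0]
    - [0,0,0.8,0,0,0]
    - [0,0,0.8,0,0,0]

```text
t: 26.62
eef_pos: [0.5209, -0.0353, 0.1329]
ee_rot: [-3.141, 0.0, -2.169]
force: [1.0, 0.4, 0.4]
width: 0.0524
```

Request:
drive_tool:
  targets:
    - [-0.5,-0.8,0.4,0,0,0]
    - [-0.5,-0.8,0.2,0,0,0]
    - [-0.5,-0.8,0,0,0,0]
    - [0,0,0,0,0,0]

```text
t: 27.12
eef_pos: [0.4597, -0.1326, 0.1562]
ee_rot: [-3.141, 0.001, -2.172]
force: [0.9, -0.0, -0.6]
width: 0.0527
```

Run:
```python
from h import *
s=arm.get_state();print(s['t'],s['eef_pos'],s['force'])
ims=[]
for c in("top","side"):
  im,d,k=snap(c);ims.append(im)
  for t in("small_bottle","knob_grip","nest","jaw"):
    for r in arm.landmark_of(t,c)[:2]:p=w(r["point"],k);print(c,t,round(r["score"],2),p.round(4),px(p,k))
  P=cloud(d,k).reshape(-1,3)
  T=P[(P[:,2]>.094)&(P[:,2]<.106)&(np.hypot(P[:,0]-.521,P[:,1]+.035)<.03)]
  if len(T)>20: print("knob",len(T),cv2.minEnclosingCircle((T[:,:2]*1000).astype(np.float32)))
  B=P[(P[:,2]>.078)&(P[:,2]<.095)&(np.hypot(P[:,0]-.531,P[:,1]-.05)<.025)]
  if len(B): print("cap",len(B),B.mean(0),B[:,2].max())
a=[cv2.resize(ims[0][150:260,170:400],(400,300)),cv2.resize(ims[1][130:330,170:400],(400,300))]
cv2.imwrite("pics/m7.png",np.hstack(a)[...,::-1])
```

```text
27.125 [ 0.45972886 -0.13260315  0.15621863] [ 0.88469551 -0.00175499 -0.61155762]
top small_bottle 0.62 [4.019e-01 2.459e-01 1.000e-04] [190, 273]
side small_bottle 0.88 [0.5339 0.0542 0.017 ] [262, 220]
side small_bottle 0.6 [ 0.3985  0.2429 -0.004 ] [277, 309]
side nest 0.61 [0.526  0.0376 0.0174] [268, 217]
knob 150 ((521.728515625, -34.600830078125), 20.204526901245117)
cap 87 [0.5286105  0.0556429  0.08568872] 0.08952062329287047
```

View pics/m7.png

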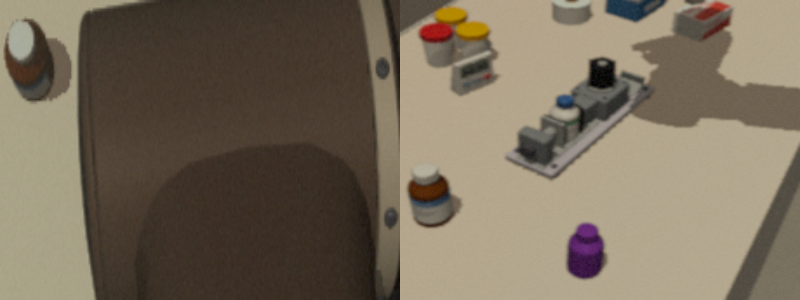

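The side view shows the bottle upright between V jaw and pad (cap top at 86 mm). Brown and purple bottles are in place and the robot is clear. Handing in.

```bash
python3 -c "
from station import arm
print(arm.job_done(), arm.get_state()['t'])"
```

```text
the job is handed in; nothing more can be done
the job is handed in; nothing more can be done
```

The smaller, blue-capped bottle stands upright on the clamp bed, held between jaw and pad at an estimated 10–11 N. I handed the job in at about 27 s of robot time with the gripper clear of everything.

**Clamping:** I turned the knob clockwise while following its travel. The squeeze began at about 1.83 rad, and I stopped at 2.09 rad with an estimated 12 N. I then eased back to 2.06 rad and let go.

**Last checks:**
- **Bottle:** the cap top is at 86 mm, as expected on the bed (16 + 70 mm).
- **Knob:** it is 25 mm along the slide from where it started, which matches the angle turned.
- **Other bottles:** the brown and purple bottles are still standing where they were. The top view was mostly blocked by the arm, so this rests mainly on the side view.

**What disagreed:**
- **Reported tool position:** the tool's z reads about 37 mm lower than the cameras show the fingertips. My first grasp closed on nothing around the cap without moving the bottle, so I corrected for the offset.
- **Squeeze estimate:** it comes from a noisy wrist moment (±0.03 N m, about ±2.5 N) and the steadier last-joint torque. The two agreed to within about 1 N on average, but I took no in-motion reading after easing back.

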